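# Stopper the sensor cell and hold it up to the inspection camera

## Robot

A 7-joint arm with a two-finger parallel gripper is mounted at the origin on the work surface. World frame = base frame: x ahead of the robot, y to its left, z up, the work surface at z = 0. Lengths are in m, angles in rad, forces in N, time in s.
With the tool pointing down it reaches from about 0.425 to 0.95 m from the base axis. Payload 4.7 kg.
Tool frame: the origin (TCP) lies midway between the tips of the shut fingers; the grasp point (between the pads) lies 19 mm behind it; z points along the fingers, x is the direction in which the jaws open and shut, and the axes are right-handed (so a half turn about z gives the same grasp; the last joint's range is limited). The gripper opens to 85 mm and grips with 20 to 120 N. Pads are 22 mm wide; open, the fingers measure 114 mm over their backs; the gripper's body (76 mm by 85 mm) begins 54 mm behind the grasp point. The pads swing forward as they close: fully open they stand 13 mm farther back than shut.
Start: joints at [-1.195, 0.469, -0.049, 1.532, 0.024, 1.141, -0.082], TCP at [0.266, 0.62, 0.231] pointing down, gripper open.
Joint ranges: [-2.59, 2.59], [-0.33, 1.99], [-1.39, 1.29], [0.1, 2.45], [-1.04, 4.18], [0.21, 1.99], [-2.66, 2.66]. Speed limits (rad/s): [2.57, 2.57, 3.14, 3.14, 3.14, 3.14, 3.14].

## Interface

Orientations are given as a unit quaternion [x, y, z, w].
In Python, from bench import * gives the robot as it stands.
- The arm moves only by the tool step_arm, never from a script. Its arguments are lists of equal length, an entry for each row: "offset": the shift along the tool's x, y, z as a fraction of full scale, a list of three; "twist": the turn, a rotation vector about the tool's x, y, z as a fraction of full scale, a list of three; "hand": the closure in counts, from 0 (fully open) to 255 (shut). In form: {"offset": [[tx, ty, tz], ...], "twist": [[wx, wy, wz], ...], "hand": [hand, ...]}. A call has 1 to 10 rows; each row is the pose to reach, as a shift and turn from the pose commanded when the call began, along the tool's axes at that moment, turning the shorter way round; what a row does not reach only later rows make up. Full scale, the value 1, is 0.12 m for a shift and 360 degrees for a turn. A row lasts 1/10 s, in which the tool goes at most 50 mm and 8.59 degrees, less where a joint would pass 70% of its speed; a pose out of reach is approached as far as the arm can. A call with a number of a shift or a turn outside -1 to 1 is refused whole. A call with a gripper value outside its range is refused whole. The fingers move at their own pace and stop on an object; "force" is the grip in N (left out, the last holds). Time passes only in rows, so rows that repeat a pose let the fingers close. It gives the time, the measured TCP pose, the force and the opening at its end, in the units of the state.
- state(): the state, without advancing time (a new reading comes with each control period).
- capture(name): name is "side" or "top" or "wrist"; returns a dict with "color" (400x640x3 uint8, red, green, blue), "camera_matrix" (3x3 intrinsics, pixels), "world_from_camera" (4x4, takes a point from camera to world coordinates); the wrist camera has in their place "hand_eye" (4x4, takes a point from camera to tool coordinates, whose origin is the TCP and whose axes are the tool frame's). Camera axes: x right, y up, looking along -z (the intrinsics and any distortion apply to the point x, -y, -z); pixel columns grow to the right and rows downward; lengths in m; the calibration is good to about 2 mm. A picture is of the moment at which its call begins: read the wrist's pose just before it. There is no depth.
- sign_off(): hands the job in, once; it reports no verdict.
The state is a dict: "clock": time; "joints": joint angles; "joint_vel": joint speeds; "effort": joint torques, N m; "tcp_pos": TCP position; "orientation": TCP orientation; "force": force on the tool from outside, world axes, zero at the start; "moment": the same for the moment, N m; "opening": finger opening in m.
Only numpy, scipy, OpenCV 4.12 (cv2) and the standard library are available. Lean on these libraries where they do the work, as an engineer would, in place of code of your own. Each camera call takes 0.05 s, during which the arm holds its last target. There are 200 camera calls.

## Task

Close the small glass sensor cell with the rubber stopper that fits its neck, fully down on the rim, while the cell still stands in its holder. Then lift the closed cell out and hold it in the air in front of the inspection camera: upright, the middle of its body on the lens axis, about 100 mm from the lens, with a broad face square to the lens. Finish while holding it there, still, and leave the spare stopper, the camera and the other things on the bench where they are.

Things in the scene. Friction and masses are not known exactly. Their poses are not given: they have to be found in the camera images.
- cell_mid (a point): Clear glass sensor cell, 140 g: flat bottle, body 30 mm thick (x), 50 wide (y), 58 tall, copper plate inside; round neck on top, outer diameter 26, 10 tall. Point: middle of the body, on its axis, 30 mm above the underside. x is square to the two broad faces (alike), z up. Stands loosely (2 mm play) in the holder; can be gripped across its 50 mm width.
- neck (a point): Centre of the rim of the cell's neck, at the top of its bore: bore 18 mm in diameter and 26 mm deep; 38 mm above cell_mid along z. Same axes as the cell.
- nest_floor (a point): Holder for the cell: fixed black plastic pocket, 46 (x) by 66 mm (y) outside, walls 6 mm, open at the top, rim 16 mm above the bench, on a flange 80 x 96 x 4 mm. Point: middle of the pocket's floor, 6 mm above the bench; the cell stands on it.
- stopper_mid (a point): The fitting stopper: black rubber, 38 mm tall, 30 g. Round head, diameter 32, 16 tall, on a tapered shank 22 long, diameter 15 under the head, 10 at the foot. Point: on its axis half-way up, 3 mm below the head's underside; z up to the head. Stands loosely in one hole of the rack, head resting on the rack's top. Fully home, its head lies on the neck's rim and this point is 3 mm below neck.
- spare_mid (a point): The spare stopper, like the fitting one but too thick for the cell: head 43 mm in diameter and 16 mm tall, shank 22 mm long, 19.6 mm in diameter under the head. The point is on its axis half-way up (19 mm). It stands in the other hole of the rack; to be left alone.
- rack: Fixed wooden rack for the two stoppers, 150 mm (x) by 60 mm (y) by 36 mm tall. Origin: centre of its underside, z up. Two holes 22 mm in diameter at x = -40 mm and +40 mm, y = 0; the stoppers' heads rest on its top.
- lens (a point): Inspection camera: black head 46 mm high and wide, aluminium lens tube of diameter 34, on a steel post; its height varies (lens axis 170 to 230 mm above the bench). Point: centre of the lens front. x is the lens axis, level, out of the lens to the viewed place; z up. The post, 75 mm behind this point, rises to 294 mm above the bench. Not to be knocked.
- camera: The camera's fixed stand: steel post of 16 mm diameter on a base 100 x 100 x 14 mm. Origin: centre of the base's underside, under the post; the lens looks along its x axis.
- meter: Bystander: hand-held grey multimeter lying on the bench, 150 mm (x) by 75 mm (y) by 37 mm high. Origin: centre of its underside.
- driver: Bystander: screwdriver lying on the bench along its x axis, about 200 mm long. Origin about its middle, at the underside.
Not all that is in view belongs to the job. Of the things that look like the part that bears cell_mid, the larger one is meant. Leave any green look-alike of the part that bears stopper_mid alone.

How it is judged:
On the way:
1. the stopper is fully home in the neck of the cell while the cell stands in its holder, and the hand has let go of it (z of stopper_mid in the frame of neck below 0 m and distance between stopper_mid and neck below 0.008 m and angle between the z axis of stopper_mid and the z axis of neck, either way round below 0.12 rad and horizontal distance between cell_mid and nest_floor below 0.008 m and height (world z) of cell_mid below 0.042 m and contact force between the fingers and stopper below 0.1 N), for 0.2 s.
At the end, for the whole second after the job is handed in: The cell is held in the air by the fingers, still, touching nothing else: body centre 75-125 mm before the lens and within 15 mm of its axis sideways and in height, tilt under 8 deg, a broad face square to the lens within 9.7 deg; stopper home in the neck (gap under 3 mm, aligned within 7 deg) (z of stopper_mid in the frame of neck below 0 m and distance between stopper_mid and neck below 0.008 m and angle between the z axis of stopper_mid and the z axis of neck, either way round below 0.12 rad and x of cell_mid in the frame of lens between 0.075 and 0.125 m and y of cell_mid in the frame of lens between -0.015 and 0.015 m and z of cell_mid in the frame of lens between -0.015 and 0.015 m and angle between cell_mid's own z axis and vertical below 0.14 rad and angle between the x axis of cell_mid and the x axis of lens, either way round below 0.17 rad and contact force between the fingers and cell above 1 N and contact force between cell and camera below 0.1 N and height (world z) of cell_mid above 0.12 m and linear speed of cell below 0.02 m/s); the arm keeps its last pose, push and grip.
It fails at once if the spare stopper, the multimeter or the screwdriver is moved by more than 20 mm (distance of any of spare_mid, meter, driver from where it was at the start of the episode above 0.02 m).
It fails at once if the camera head is knocked more than 8 mm out of place (distance of lens from where it was at the start of the episode above 0.008 m).
It also fails if it takes over 54 s, if anything falls off the work surface, if the arm or the gripper's body presses on something with over 40 N, if the wrist force passes 120 N, or if a joint passes its speed limit or range.

## Working session

There is one attempt and no reset: what is moved stays moved. The work goes in short steps, Python scripts to look and compute and a tool call to move; the robot and the scene stay as the last step left them, time stands still between calls to the robot, and variables do not carry over. Pictures are saved under pics/ and viewed, about 8 in all and at most 12, crops included, and the job is handed in when it is done.

Besides the shell and the picture viewer there is one more tool, called after ">>>" in YAML: its name, and indented under it one key for each argument. step_arm: Moves the arm, as the interface text tells. Its arguments: {"type":"object","properties":{"offset":{"type":"array"},"twist":{"type":"array"},"hand":{"type":"array"},"force":{"type":"number"}},"required":["offset","twist","hand"]}

```bash
ls; mkdir -p pics
python3 - <<'E'
from bench import *
import cv2,pickle,numpy as np
s=state();print({k:np.round(v,4).tolist() for k,v in s.items()})
d={n:capture(n) for n in("side","top","wrist")}
d['s']=s
pickle.dump(d,open('c0.pkl','wb'))
for n in("side","top","wrist"):
    cv2.imwrite(f'pics/{n}0.png',d[n]["color"][:,:,::-1]);print(n,{k:np.round(v,4).tolist() for k,v in d[n].items() if k!='color'})
E
```

```text
pics
{'clock': 0.0, 'joints': [-1.1949, 0.4695, -0.0486, 1.5337, 0.0242, 1.141, -0.0823], 'joint_vel': [0.0008, -0.0015, -0.0005, -0.0005, -0.0002, 0.0009, -0.0003], 'effort': [-0.0004, -51.0309, -0.0469, -23.7712, 0.0106, 0.0075, -0.0], 'tcp_pos': [0.2656, 0.6199, 0.2302], 'orientation': [0.8348, 0.5506, -0.0008, 0.0006], 'force': [0.0708, -0.0819, -0.4718], 'moment': [-0.038, -0.0216, 0.025], 'opening': 0.0853}
side {'camera_matrix': [[392.8046, 0.0, 318.1073], [0.0, 392.8046, 203.3501], [0.0, 0.0, 1.0]], 'world_from_camera': [[0.9201, 0.2853, -0.2683, 0.3861], [-0.3916, 0.6827, -0.617, -0.5136], [0.0071, 0.6727, 0.7399, 0.7803], [0.0, 0.0, 0.0, 1.0]]}
top {'camera_matrix': [[486.4001, 0.0, 318.9695], [0.0, 486.4001, 200.7032], [0.0, 0.0, 1.0]], 'world_from_camera': [[0.0093, 0.994, -0.1088, 0.4602], [-0.9999, 0.0097, 0.0032, 0.0507], [0.0042, 0.1087, 0.9941, 1.3688], [0.0, 0.0, 0.0, 1.0]]}
wrist {'camera_matrix': [[343.6771, 0.0, 324.6778], [0.0, 343.6771, 203.1698], [0.0, 0.0, 1.0]], 'hand_eye': [[1.0, -0.0009, 0.001, -0.0001], [-0.0006, -0.9646, -0.2638, -0.0675], [0.0012, 0.2638, -0.9646, -0.1432], [0.0, 0.0, 0.0, 1.0]]}
```

View pics/top0.png

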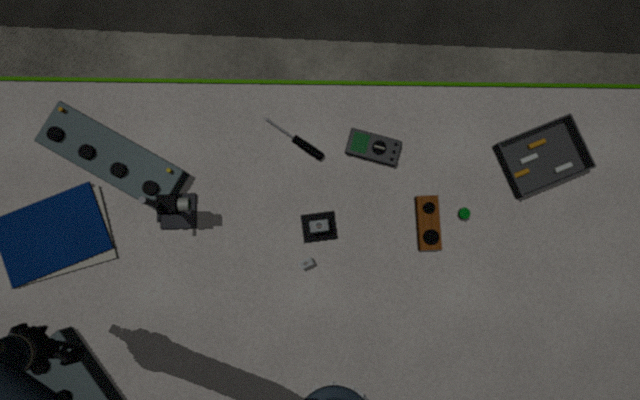

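View pics/side0.png

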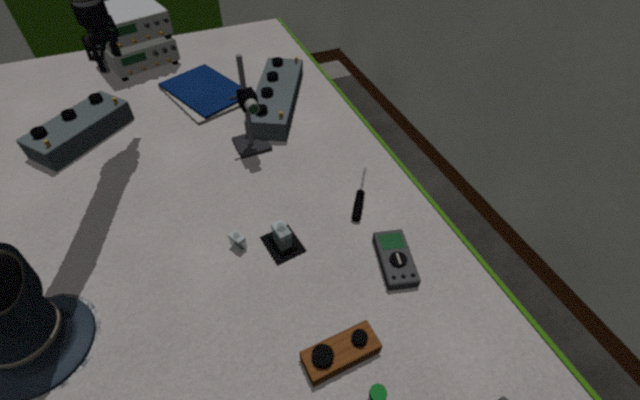

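Top view:
- **Cell candidates:** large cell in the holder at (319,226), and a small loose look-alike at (308,264). I choose the larger one.
- **Stopper candidates:** rack heads at (428,208), smaller, and (431,237), larger, which is the spare. There is also a green look-alike at (464,214). I choose the one at (428,208).
- **Inspection camera:** around (175,205), looking towards the right of the image.

Next, a close crop to check these choices.

```bash
cat > h.py <<'E'
import numpy as np,pickle,cv2
from scipy.spatial.transform import Rotation as R
def T(c,s=None):
    if 'world_from_camera' in c: return c['world_from_camera']
    W=np.eye(4);W[:3,:3]=R.from_quat(s['orientation']).as_matrix();W[:3,3]=s['tcp_pos'];return W@c['hand_eye']
def ray(c,u,v,s=None):
    K=c['camera_matrix'];M=T(c,s);d=np.array([(u-K[0,2])/K[0,0],-(v-K[1,2])/K[1,1],-1.]);return M[:3,3],M[:3,:3]@d
def at(c,u,v,z,s=None):
    o,d=ray(c,u,v,s);return o+d*(z-o[2])/d[2]
def px(c,p,s=None):
    M=np.linalg.inv(T(c,s));q=M[:3,:3]@np.asarray(p)+M[:3,3];K=c['camera_matrix'];return np.array([K[0,0]*q[0]/-q[2]+K[0,2],K[1,1]*-q[1]/-q[2]+K[1,2]])
def crop(c,x0,y0,x1,y1,k):
    im=c['color'][y0:y1,x0:x1,::-1];im=cv2.resize(im,None,fx=k,fy=k,interpolation=cv2.INTER_CUBIC)
    return np.clip(im.astype(float)*1.7,0,255).astype(np.uint8)
E
python3 - <<'E'
from h import *
d=pickle.load(open('c0.pkl','rb'));t=d['top'];s=d['side']
a=crop(t,290,185,450,285,5)[:300*5//3] # holder+rack
b=crop(t,145,180,225,240,5); e=crop(s,220,45,300,105,5)
im=np.zeros((600,800,3),np.uint8)
a=crop(t,295,195,455,275,5)[:400]
A=cv2.resize(a,(640,320));im[:320,:640]=A
im[320:600,:373]=cv2.resize(b,(373,280));im[320:600,390:763]=cv2.resize(crop(s,220,45,300,105,5),(373,280))
cv2.imwrite('pics/cr0.png',im)
for n,u,v,z in[('neck',319,226,.074),('stop',428,208,.052),('spare',431,237,.052),('lens',190,204,.2)]:print(n,at(t,u,v,z).round(4))
E
```

```text
neck [0.5341 0.0459 0.074 ]
stop [ 0.5872 -0.2504  0.052 ]
spare [ 0.5085 -0.2573  0.052 ]
lens [0.577  0.3581 0.2   ]
```

View pics/cr0.png

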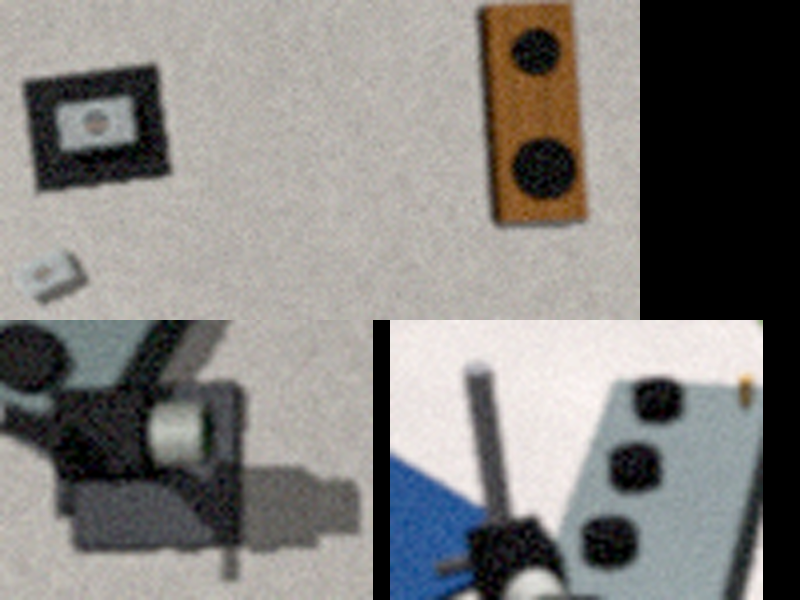

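Fit confirmed: the smaller rack head is at about (429,208), the larger spare at (431,237), and the cell's bore shows at (319,225.5). I'll write a planner that splits long moves into calls, then look with the wrist camera near the lens.

```bash
cat >> h.py <<'E'
def plan(pos,yaw,targets,n):
    """split straight move from (pos,tool-x yaw deg) to target, print per-call offset & twist (tool down)"""
    for p,y in targets:
        for i in range(n):
            q=pos+(np.array(p)-pos)/(n-i); yy=yaw+(y-yaw)/(n-i)
            a=np.radians(yaw);x=np.array([np.cos(a),np.sin(a),0]);Y=np.array([np.sin(a),-np.cos(a),0])
            d=q-pos; o=np.array([d@x,d@Y,-d[2]])/.12
            print('off',o.round(4).tolist(),'twz',round(-(yy-yaw)/360,4),'rows>=%d'%max(np.linalg.norm(d)/.05+1,abs(yy-yaw)/8.59+1))
            pos,yaw=q,yy
E
python3 - <<'E'
from h import *
d=pickle.load(open('c0.pkl','rb'));s=d['s']
plan(s['tcp_pos'],66.8,[([.5,.24,.30],-85)],4)
E
```

```text
off [-0.5351, 0.7606, -0.1453] twz 0.1054 rows>=5
off [0.0458, 0.9288, -0.1453] twz 0.1054 rows>=5
off [0.6073, 0.7043, -0.1453] twz 0.1054 rows>=5
off [0.912, 0.1818, -0.1453] twz 0.1054 rows>=5
```

>>> step_arm:
  offset:
    - [-0.535, 0.761, -0.145]
    - [-0.535, 0.761, -0.145]
    - [-0.535, 0.761, -0.145]
    - [-0.535, 0.761, -0.145]
    - [-0.535, 0.761, -0.145]
  twist:
    - [0, 0, 0.1054]
    - [0, 0, 0.1054]
    - [0, 0, 0.1054]
    - [0, 0, 0.1054]
    - [0, 0, 0.1054]
  hand: [0, 0, 0, 0, 0]

```text
clock: 0.65
tcp_pos: [0.3251, 0.5246, 0.2488]
orientation: [0.969, 0.246, -0.0, 0.0]
force: [-0.1, 0.4, 0.5]
opening: 0.0853
```

>>> step_arm:
  offset:
    - [0.046, 0.929, -0.145]
    - [0.046, 0.929, -0.145]
    - [0.046, 0.929, -0.145]
    - [0.046, 0.929, -0.145]
    - [0.046, 0.929, -0.145]
  twist:
    - [0, 0, 0.1054]
    - [0, 0, 0.1054]
    - [0, 0, 0.1054]
    - [0, 0, 0.1054]
    - [0, 0, 0.1054]
  hand: [0, 0, 0, 0, 0]

```text
clock: 1.15
tcp_pos: [0.3836, 0.4296, 0.2662]
orientation: [0.997, -0.082, -0.0, -0.0]
force: [-0.2, 0.7, 0.5]
opening: 0.0857
```

>>> step_arm:
  offset:
    - [0.607, 0.704, -0.145]
    - [0.607, 0.704, -0.145]
    - [0.607, 0.704, -0.145]
    - [0.607, 0.704, -0.145]
    - [0.607, 0.704, -0.145]
  twist:
    - [0, 0, 0.1054]
    - [0, 0, 0.1054]
    - [0, 0, 0.1054]
    - [0, 0, 0.1054]
    - [0, 0, 0.1054]
  hand: [0, 0, 0, 0, 0]

```text
clock: 1.65
tcp_pos: [0.442, 0.3347, 0.2835]
orientation: [0.916, -0.402, -0.0, -0.0]
force: [0.1, -0.3, 0.7]
opening: 0.0853
```

>>> step_arm:
  offset:
    - [0.912, 0.182, -0.145]
    - [0.912, 0.182, -0.145]
    - [0.912, 0.182, -0.145]
    - [0.912, 0.182, -0.145]
    - [0.912, 0.182, -0.145]
    - [0.912, 0.182, -0.145]
  twist:
    - [0, 0, 0.1054]
    - [0, 0, 0.1054]
    - [0, 0, 0.1054]
    - [0, 0, 0.1054]
    - [0, 0, 0.1054]
    - [0, 0, 0.1054]
  hand: [0, 0, 0, 0, 0, 0]

```text
clock: 2.25
tcp_pos: [0.5002, 0.2405, 0.3006]
orientation: [0.737, -0.675, -0.0, 0.0]
force: [0.2, -0.1, 0.2]
opening: 0.0854
```

Run:
```python
from h import *
from bench import *
s=state();c=capture('wrist');pickle.dump(dict(s=s,wrist=c),open('c1.pkl','wb'))
cv2.imwrite('pics/w1.png',np.clip(c['color'][:,:,::-1]*1.6,0,255))
plan(s['tcp_pos'],-85,[([.50,-.08,.20],-85)],3)
```

```text
off [0.8867, 0.078, 0.2795] twz -0.0 rows>=3
off [0.8867, 0.078, 0.2795] twz -0.0 rows>=3
off [0.8867, 0.078, 0.2795] twz -0.0 rows>=3[ WARN:0@1.049] global loadsave.cpp:1063 imwrite_ Unsupported depth image for selected encoder is fallbacked to CV_8U.
```

View pics/w1.png

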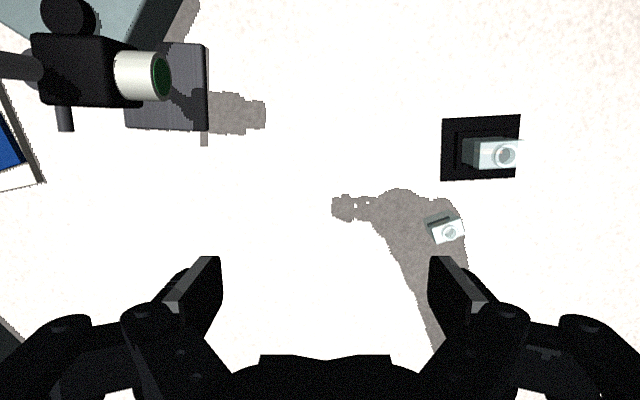

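The lens front shows as a dark green ellipse at (161,76), the base front edge runs (207,45)–(208,129), the cell's neck rim is at (504,155) and the decoy at (449,231).

```bash
cat >> h.py <<'E'
def tri(rs):
    A=np.zeros((3,3));b=np.zeros(3)
    for o,d in rs:
        d=d/np.linalg.norm(d);P=np.eye(3)-np.outer(d,d);A+=P;b+=P@o
    p=np.linalg.solve(A,b);return p,[np.linalg.norm((np.eye(3)-np.outer(d,d)/(d@d))@(p-o)).round(4) for o,d in rs]
E
python3 - <<'E'
from h import *
d=pickle.load(open('c0.pkl','rb'));e=pickle.load(open('c1.pkl','rb'));w,s=e['wrist'],e['s']
L,res=tri([ray(w,161,76,s),ray(d['top'],189.5,204)]);print('lens wt',L.round(4),res,'side px',px(d['side'],L))
L,res=tri([ray(w,161,76,s),ray(d['side'],252,106)]);print('lens ws',L.round(4),res,'top px',px(d['top'],L))
for z,u,v in[(.014,207,45),(.014,208,129),(.014,126,125)]:print(at(w,u,v,z,s).round(4))
print('neck',at(w,504,155,.074,s).round(4))
for dz in(-.017,0,.017):print(px(w,L+[0,0,dz],s))
E
```

```text
lens wt [0.578  0.3623 0.1882] [np.float64(0.0002), np.float64(0.0002)] side px [253.03500423 106.29955667]
lens ws [0.5766 0.3619 0.1898] [np.float64(0.0012), np.float64(0.0012)] top px [189.49770186 204.59285899]
[0.6247 0.3872 0.014 ]
[0.5297 0.3861 0.014 ]
[0.5257 0.4857 0.014 ]
neck [0.5353 0.0498 0.074 ]
[171.03649633  79.781467  ]
[160.54682518  77.76973437]
[148.5137945   75.46201279]
```

>>> step_arm:
  offset:
    - [0.887, 0.078, 0.28]
    - [0.887, 0.078, 0.28]
    - [0.887, 0.078, 0.28]
  twist:
    - [0, 0, 0]
    - [0, 0, 0]
    - [0, 0, 0]
  hand: [0, 0, 0]

```text
clock: 2.6
tcp_pos: [0.4993, 0.1277, 0.2661]
orientation: [0.735, -0.678, -0.0, 0.002]
force: [0.3, -0.1, 0.2]
opening: 0.0854
```

>>> step_arm:
  offset:
    - [0.887, 0.078, 0.28]
    - [0.887, 0.078, 0.28]
    - [0.887, 0.078, 0.28]
  twist:
    - [0, 0, 0]
    - [0, 0, 0]
    - [0, 0, 0]
  hand: [0, 0, 0]

```text
clock: 2.9
tcp_pos: [0.4989, 0.0215, 0.2327]
orientation: [0.735, -0.678, -0.0, 0.001]
force: [-0.1, 0.3, 0.1]
opening: 0.0856
```

>>> step_arm:
  offset:
    - [0.887, 0.078, 0.28]
    - [0.887, 0.078, 0.28]
    - [0.887, 0.078, 0.28]
    - [0.887, 0.078, 0.28]
    - [0.887, 0.078, 0.28]
  twist:
    - [0, 0, 0]
    - [0, 0, 0]
    - [0, 0, 0]
    - [0, 0, 0]
    - [0, 0, 0]
  hand: [0, 0, 0, 0, 0]

```text
clock: 3.4
tcp_pos: [0.5008, -0.0785, 0.2002]
orientation: [0.738, -0.675, -0.0, -0.0]
force: [-0.6, 0.9, -0.2]
opening: 0.0856
```

Run:
```python
from h import *
from bench import *
s=state();c=capture('wrist');pickle.dump(dict(s=s,wrist=c),open('c2.pkl','wb'));print(s['tcp_pos'])
cv2.imwrite('pics/w2.png',np.clip(c['color'][:,:,::-1]*1.3,0,255).astype(np.uint8))
```

```text
[ 0.50084165 -0.07852473  0.20018143]
```

View pics/w2.png

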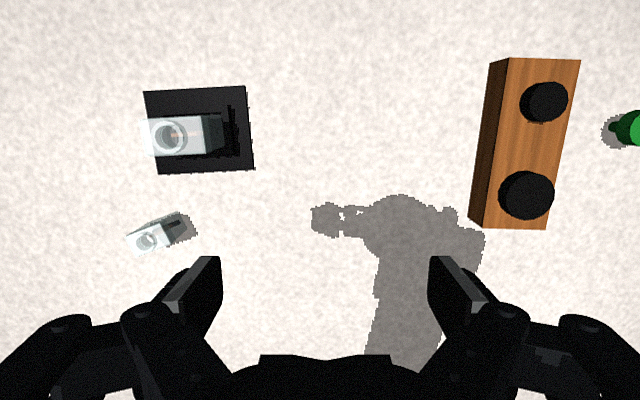

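Wrist view: flange corners at about (143,92), (247,86), (255,169) and (158,174), neck rim centre at (170,136), target stopper head at (544,102), spare at (526,195) and green decoy at (628,128). Now I fit the models.

```bash
cat >> h.py <<'E'
from scipy.optimize import minimize
def cylmask(c,s,x,y,z0,z1,r,shape):
    a=np.linspace(0,2*np.pi,60);P=[px(c,[x+r*np.cos(t),y+r*np.sin(t),z],s) for z in(z0,z1) for t in a]
    m=np.zeros(shape,np.uint8);h=cv2.convexHull((np.array(P)*16).astype(np.int32));cv2.fillConvexPoly(m,h,1,shift=4);return m>0
def fitcyl(c,s,dark,x,y,z0,z1,r):
    f=lambda p:-(lambda m:(m&dark).sum()/(m|dark).sum())(cylmask(c,s,p[0],p[1],z0,z1,r,dark.shape))
    return minimize(f,[x,y],method='Nelder-Mead',options=dict(initial_simplex=[[x,y],[x+.008,y],[x,y+.008]]))
def blob(c,box,th):
    g=c['color'].max(2);m=np.zeros(g.shape,np.uint8);a,b,e,f=box;m[b:f,a:e]=cv2.medianBlur(g,3)[b:f,a:e]<th
    n,l,st,_=cv2.connectedComponentsWithStats(m);return l==1+np.argmax(st[1:,4])
E
python3 - <<'E'
from h import *
e=pickle.load(open('c2.pkl','rb'));w,s=e['wrist'],e['s']
g=w['color'].max(2);print('vals',g[102,544],g[150,540],g[95,495],g[100,160])
for n,box,u,v,r in[('stop',(512,74,575,130),544,100,.016),('spare',(490,165,562,226),526,193,.0215)]:
    p=at(w,u,v,.052,s);b=blob(w,box,45);o=fitcyl(w,s,b,p[0],p[1],.036,.052,r);print(n,o.x.round(4),-o.fun,b.sum())
F=np.array([at(w,u,v,.004,s) for u,v in[(143,92),(247,86),(255,169),(158,174)]]);print(F.round(4),F.mean(0).round(4))
for i in range(4):dd=F[(i+1)%4]-F[i];print(np.linalg.norm(dd).round(4),np.degrees(np.arctan2(dd[1],dd[0])).round(1))
print('neck',at(w,170,136,.074,s).round(4))
E
```

```text
vals 18 135 46 27
stop [ 0.5881 -0.2532] 0.9055072463768116 1562
spare [ 0.5087 -0.2575] 0.9135226791013141 2155
[[ 0.5666  0.099   0.004 ]
 [ 0.5808  0.0018  0.004 ]
 [ 0.5029 -0.0086  0.004 ]
 [ 0.4891  0.0879  0.004 ]] [0.5348 0.045  0.004 ]
0.0983 -81.7
0.0785 -172.4
0.0974 98.1
0.0782 8.2
neck [0.5358 0.0445 0.074 ]
```

Run:
```python
from h import *
plan(np.array([.50,-.08,.20]),-85,[([.588,-.253,.11],-87)],2)
```

```text
off [0.75, -0.3024, 0.375] twz 0.0028 rows>=3
off [0.7447, -0.3155, 0.375] twz 0.0028 rows>=3
```

>>> step_arm:
  offset:
    - [0.75, -0.302, 0.375]
    - [0.75, -0.302, 0.375]
    - [0.75, -0.302, 0.375]
  twist:
    - [0, 0, 0.0028]
    - [0, 0, 0.0028]
    - [0, 0, 0.0028]
  hand: [0, 0, 0]

```text
clock: 3.75
tcp_pos: [0.5452, -0.169, 0.1534]
orientation: [0.731, -0.683, 0.0, 0.002]
force: [-0.7, 0.3, -0.8]
opening: 0.0853
```

>>> step_arm:
  offset:
    - [0.745, -0.316, 0.375]
    - [0.745, -0.316, 0.375]
    - [0.745, -0.316, 0.375]
    - [0.745, -0.316, 0.375]
    - [0.745, -0.316, 0.375]
  twist:
    - [0, 0, 0.0028]
    - [0, 0, 0.0028]
    - [0, 0, 0.0028]
    - [0, 0, 0.0028]
    - [0, 0, 0.0028]
  hand: [0, 0, 0, 0, 0]

```text
clock: 4.25
tcp_pos: [0.589, -0.2503, 0.1105]
orientation: [0.726, -0.687, -0.0, -0.001]
force: [-0.2, 0.3, -0.3]
opening: 0.0851
```

Run:
```python
from h import *
from bench import *
s=state();c=capture('wrist');pickle.dump(dict(s=s,wrist=c),open('c3.pkl','wb'));print(s['tcp_pos'])
im=np.clip(c['color'][:,:,::-1]*1.3,0,255).astype(np.uint8)
p=[.5881,-.2532,.052];print(px(c,p,s));cv2.imwrite('pics/w3.png',im)
```

```text
[ 0.58898851 -0.25034797  0.11048274]
[329.41878294 221.45501159]
```

View pics/w3.png

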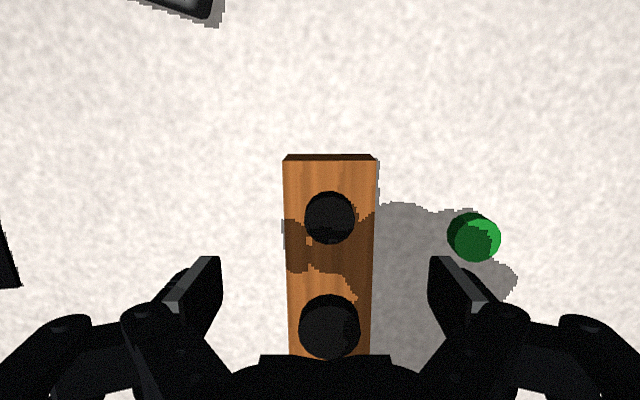

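The target head spans (304–356, 190–244), with the spare below at (330,327) and the green decoy off to the right.

Run:
```python
from h import *
from bench import state
e=pickle.load(open('c3.pkl','rb'));w,s=e['wrist'],e['s']
b=blob(w,(298,184,362,249),32);ys,xs=np.where(b);print(b.sum(),xs.min(),xs.max(),ys.min(),ys.max())
o=fitcyl(w,s,b,.588,-.253,.036,.052,.016);print(o.x.round(4),-o.fun)
s=state();p=s['tcp_pos'];print(p)
plan(p,-87,[([*o.x,.038],-87)],1)
```

```text
2123 305 354 191 244
[ 0.588 -0.253] 0.9072649572649573
[ 0.58906262 -0.25017171  0.1108013 ]
off [0.0231, 0.0098, 0.6067] twz -0.0 rows>=2
```

>>> step_arm:
  offset:
    - [0.023, 0.01, 0.25]
    - [0.023, 0.01, 0.45]
    - [0.023, 0.01, 0.55]
    - [0.023, 0.01, 0.6]
    - [0.023, 0.01, 0.6]
    - [0.023, 0.01, 0.6]
  twist:
    - [0, 0, 0]
    - [0, 0, 0]
    - [0, 0, 0]
    - [0, 0, 0]
    - [0, 0, 0]
    - [0, 0, 0]
  hand: [0, 0, 0, 0, 0, 0]

```text
clock: 4.9
tcp_pos: [0.5882, -0.2557, 0.0392]
orientation: [0.726, -0.688, 0.001, -0.0]
force: [-0.9, 0.0, 0.2]
opening: 0.0855
```

>>> step_arm:
  offset:
    - [0, 0, 0]
    - [0, 0, 0]
    - [0, 0, 0]
    - [0, 0, 0]
    - [0, 0, 0]
    - [0, 0, 0]
    - [0, 0, 0]
    - [0, 0, 0]
  twist:
    - [0, 0, 0]
    - [0, 0, 0]
    - [0, 0, 0]
    - [0, 0, 0]
    - [0, 0, 0]
    - [0, 0, 0]
    - [0, 0, 0]
    - [0, 0, 0]
  hand: [120, 255, 255, 255, 255, 255, 255, 255]
  force: 40

```text
clock: 5.7
tcp_pos: [0.5876, -0.2559, 0.0386]
orientation: [0.725, -0.688, 0.0, -0.0]
force: [-1.6, 1.8, 6.0]
opening: 0.0292
```

>>> step_arm:
  offset:
    - [0, 0, -0.1]
    - [0, 0, -0.3]
    - [0, 0, -0.6]
    - [0, 0, -0.9]
    - [0, 0, -0.9]
    - [0, 0, -0.9]
  twist:
    - [0, 0, 0]
    - [0, 0, 0]
    - [0, 0, 0]
    - [0, 0, 0]
    - [0, 0, 0]
    - [0, 0, 0]
  hand: [255, 255, 255, 255, 255, 255]

```text
clock: 6.3
tcp_pos: [0.5876, -0.2558, 0.147]
orientation: [0.725, -0.688, 0.001, -0.0]
force: [-0.3, -0.4, -0.7]
opening: 0.0292
```

Run:
```python
from h import *
from bench import *
s=state();c=capture('wrist');pickle.dump(dict(s=s,wrist=c),open('c4.pkl','wb'));print(s['tcp_pos'],s['opening'],s['force'])
im=np.clip(c['color'][:,:,::-1].astype(float)*3,0,255).astype(np.uint8)
cv2.imwrite('pics/w4.png',im)
plan(s['tcp_pos'],-87,[([.535,.045,.145],-87)],3)
```

```text
[ 0.5876005  -0.25575998  0.14698409] 0.029160269637504597 [-0.29330266 -0.36886516 -0.73059428]
off [-0.8419, 0.1022, 0.0055] twz -0.0 rows>=3
off [-0.8419, 0.1022, 0.0055] twz -0.0 rows>=3
off [-0.8419, 0.1022, 0.0055] twz -0.0 rows>=3
```

View pics/w4.png

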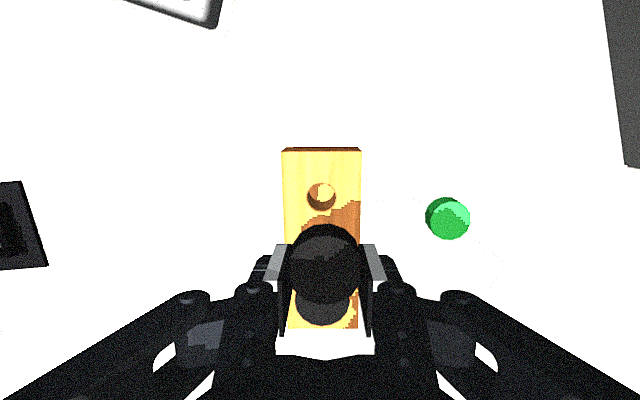

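The stopper is held upright between the pads, its head spanning about (288–360, 223–305). The spare is undisturbed below it, and the fitting stopper's hole is empty at (321,196). I'll estimate the stopper's offset in the tool frame.

Run:
```python
from h import *
e=pickle.load(open('c4.pkl','rb'));w,s=e['wrist'],e['s'];p=s['tcp_pos']
for dx in(-.003,0,.003):
    m=cylmask(w,s,p[0]+dx,p[1],p[2]-.0026,p[2]+.0134,.016,(400,640));ys,xs=np.where(m);print(dx,xs.min(),xs.max(),ys.min(),ys.max())
im=w['color'][205:325,265:385,::-1].astype(float);im=np.clip((im-5)*7,0,255).astype(np.uint8)
cv2.imwrite('pics/w4c.png',cv2.resize(im,None,fx=5,fy=5,interpolation=cv2.INTER_CUBIC))
```

```text
-0.003 286 363 231 314
0 286 364 225 308
0.003 287 364 218 301
```

View pics/w4c.png

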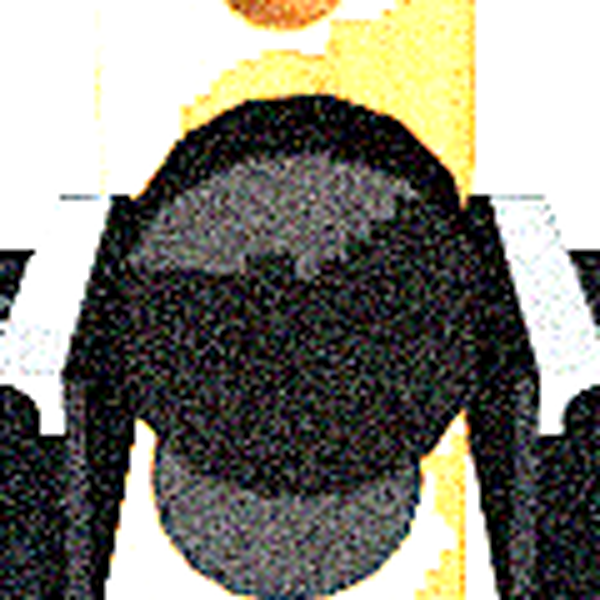

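>>> step_arm:
  offset:
    - [-0.842, 0.102, 0]
    - [-0.842, 0.102, 0]
    - [-0.842, 0.102, 0]
    - [-0.842, 0.102, 0]
  twist:
    - [0, 0, 0]
    - [0, 0, 0]
    - [0, 0, 0]
    - [0, 0, 0]
  hand: [255, 255, 255, 255]

```text
clock: 6.75
tcp_pos: [0.5692, -0.1531, 0.1446]
orientation: [0.727, -0.687, -0.001, 0.001]
force: [-0.2, -0.6, 0.4]
opening: 0.0291
```

>>> step_arm:
  offset:
    - [-0.842, 0.102, 0]
    - [-0.842, 0.102, 0]
    - [-0.842, 0.102, 0]
    - [-0.842, 0.102, 0]
  twist:
    - [0, 0, 0]
    - [0, 0, 0]
    - [0, 0, 0]
    - [0, 0, 0]
  hand: [255, 255, 255, 255]

```text
clock: 7.15
tcp_pos: [0.5522, -0.0552, 0.1455]
orientation: [0.726, -0.688, -0.0, 0.001]
force: [-0.4, -1.1, -0.7]
opening: 0.0294
```

>>> step_arm:
  offset:
    - [-0.65, 0.102, 0]
    - [-0.65, 0.102, 0]
    - [-0.65, 0.102, 0]
    - [-0.65, 0.102, 0]
    - [-0.65, 0.102, 0]
  twist:
    - [0, 0, 0]
    - [0, 0, 0]
    - [0, 0, 0]
    - [0, 0, 0]
    - [0, 0, 0]
  hand: [255, 255, 255, 255, 255]

```text
clock: 7.65
tcp_pos: [0.5365, 0.019, 0.1462]
orientation: [0.724, -0.69, 0.001, 0.0]
force: [0.3, 1.0, -0.2]
opening: 0.0291
```

Run:
```python
from h import *
from bench import *
s=state();c=capture('wrist');pickle.dump(dict(s=s,wrist=c,top=capture('top'),side=capture('side')),open('c5.pkl','wb'));print(s['tcp_pos'],s['opening'],s['force'],px(c,[.535,.045,.074],s))
im=np.clip((c['color'][100:400,130:530,::-1].astype(float)-3)*2.2,0,255).astype(np.uint8)
cv2.imwrite('pics/w5.png',cv2.resize(im,None,fx=2,fy=2,interpolation=cv2.INTER_CUBIC))
```

```text
[0.53647693 0.01898417 0.14622929] 0.029094997817872295 [ 0.34063342  1.00547245 -0.2268652 ] [284.73861986 213.68974718]
```

View pics/w5.png

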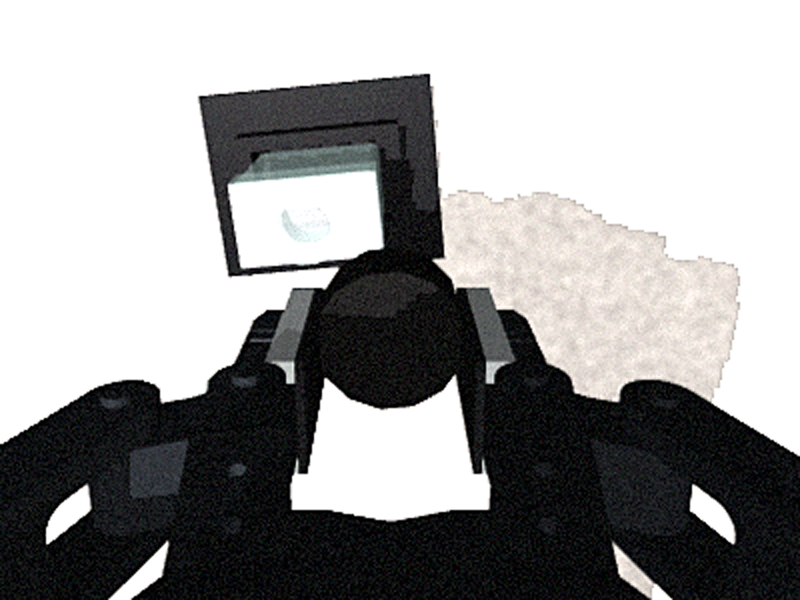

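The stopper is still held, with its head near the middle of the pads. The cell's bore shows at (282.5,211) in the full frame, close to the predicted (284.7,213.7). One sharper composite will refine the neck position.

Run:
```python
from h import *
e=pickle.load(open('c5.pkl','rb'));w,s=e['wrist'],e['s'];d=pickle.load(open('c0.pkl','rb'))
def cr(c,x0,y0,x1,y1,size):
    im=c['color'][y0:y1,x0:x1,::-1].astype(float);lo,hi=np.percentile(im,[3,99.5]);im=np.clip((im-lo)/(hi-lo)*255,0,255).astype(np.uint8);return cv2.resize(im,size,interpolation=cv2.INTER_CUBIC)
im=np.hstack([cr(w,240,165,330,240,(480,400)),cr(d['side'],258,210,308,265,(320,352)) if 0 else cv2.copyMakeBorder(cr(d['side'],258,210,308,265,(320,352)),0,48,0,0,0)])
cv2.imwrite('pics/n5.png',im)
p=at(w,282.5,211,.074,s);print(p.round(4))
```

```text
[0.5368 0.0465 0.074 ]
```

View pics/n5.png

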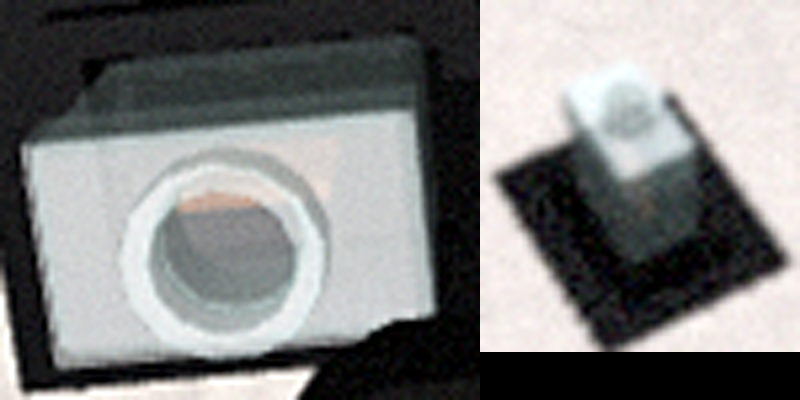

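Run:
```python
from h import *
from bench import state
e=pickle.load(open('c5.pkl','rb'));w,s=e['wrist'],e['s']
f=lambda a,b,z:at(w,240+a/5.3333,165+b/5.3333,z,s)
n=f(222,258.5,.074);print('neck',n.round(4))
C=np.array([f(*q,.064) for q in[(20,143),(412,108),(437,318),(55,368)]]);print(C.round(4),C.mean(0).round(4))
for i in range(4):dd=C[(i+1)%4]-C[i];print(np.linalg.norm(dd).round(4),np.degrees(np.arctan2(dd[1],dd[0])).round(1))
s=state();print(s['tcp_pos'])
```

```text
neck [0.5351 0.047  0.074 ]
[[0.546  0.0739 0.064 ]
 [0.5529 0.0246 0.064 ]
 [0.5252 0.0202 0.064 ]
 [0.516  0.0697 0.064 ]] [0.535  0.0471 0.064 ]
0.0497 -82.0
0.028 -170.9
0.0504 100.6
0.0303 7.9
[0.53628129 0.02006143 0.14617241]
```

>>> step_arm:
  offset:
    - [-0.1, 0.004, 0.1]
    - [-0.226, 0.008, 0.2]
    - [-0.226, 0.008, 0.3]
    - [-0.226, 0.008, 0.3]
    - [-0.226, 0.008, 0.3]
    - [-0.226, 0.008, 0.3]
  twist:
    - [0, 0, -0.0153]
    - [0, 0, -0.0153]
    - [0, 0, -0.0153]
    - [0, 0, -0.0153]
    - [0, 0, -0.0153]
    - [0, 0, -0.0153]
  hand: [255, 255, 255, 255, 255, 255]

```text
clock: 8.4
tcp_pos: [0.534, 0.0484, 0.1104]
orientation: [0.757, -0.653, 0.0, -0.0]
force: [0.3, -0.3, -1.7]
opening: 0.0294
```

Run:
```python
from h import *
from bench import *
s=state();c=capture('wrist');print(s['tcp_pos'],s['force'],s['orientation'])
a=R.from_quat(s['orientation']).as_matrix()[:,0];print(np.degrees(np.arctan2(a[1],a[0])))
pickle.dump(dict(s=s,wrist=c),open('c6.pkl','wb'))
im=c['color'][160:310,235:435,::-1].astype(float);im=(255*np.clip(im/200,0,1)**.5).astype(np.uint8)
cv2.imwrite('pics/w6.png',cv2.resize(im,None,fx=4,fy=4,interpolation=cv2.INTER_CUBIC))
```

```text
[0.53401993 0.04836394 0.11042749] [ 0.3034437  -0.32286143 -1.68508405] [ 7.57217502e-01 -6.53162679e-01  3.89995225e-04 -1.34817551e-04]
-81.56097869582062
```

View pics/w6.png

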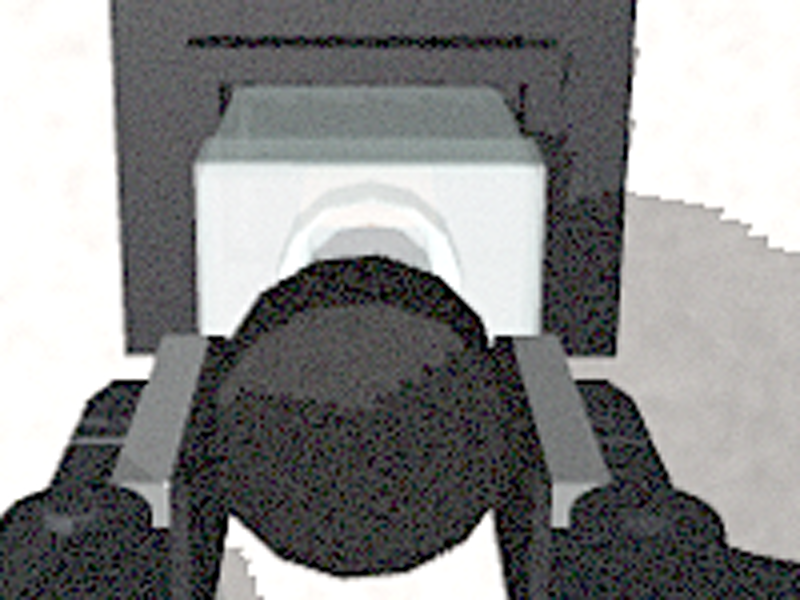

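The neck sits about 3 px right of the stopper axis, which is about 1.5 mm along tool +x. That matches the measured y overshoot. I'll check the tool-y direction numerically.

Run:
```python
from h import *
e=pickle.load(open('c6.pkl','rb'));w,s=e['wrist'],e['s'];p=s['tcp_pos']
for x,y in[(.535,.047),(.537,.047),(.533,.047)]:
    f=lambda P:((P[0]-235)*4,(P[1]-160)*4)
    r=[f(px(w,[x+a,y,z],s)) for a,z in((.013,.074),(.009,.074))]
    m=cylmask(w,s,x,y,.0739,.074,.013,(400,640));ys,xs=np.where(m);print(x,np.round(r,0).tolist(),(xs.min()-235)*4,(xs.max()-235)*4,(ys.min()-160)*4)
for dx in(0,.001,.002):
    m=cylmask(w,s,p[0]+dx,p[1],p[2]-.0026,p[2]+.0134,.016,(400,640));ys,xs=np.where(m);print('head',dx,(xs.min()-235)*4,(xs.max()-235)*4,(ys.min()-160)*4,(ys.max()-160)*4)
```

```text
0.535 [[385.0, 194.0], [380.0, 222.0]] 276 464 192
0.537 [[387.0, 180.0], [382.0, 208.0]] 280 468 180
0.533 [[382.0, 208.0], [378.0, 236.0]] 276 460 208
head 0 208 516 260 592
head 0.001 208 516 248 584
head 0.002 208 520 240 576
```

>>> step_arm:
  offset:
    - [0.012, 0.006, 0.0]
    - [0.012, 0.006, 0.0]
    - [0.012, 0.006, 0.06]
    - [0.012, 0.006, 0.12]
    - [0.012, 0.006, 0.16]
    - [0.012, 0.006, 0.19]
    - [0.012, 0.006, 0.19]
  twist:
    - [0, 0, 0]
    - [0, 0, 0]
    - [0, 0, 0]
    - [0, 0, 0]
    - [0, 0, 0]
    - [0, 0, 0]
    - [0, 0, 0]
  hand: [255, 255, 255, 255, 255, 255, 255]

```text
clock: 9.15
tcp_pos: [0.5327, 0.0475, 0.0865]
orientation: [0.758, -0.653, -0.0, 0.001]
force: [-0.7, 0.1, -0.3]
opening: 0.0287
```

Shank is about 14 mm into the bore with no contact force. Continuing down.

>>> step_arm:
  offset:
    - [0, 0, 0.03]
    - [0, 0, 0.05]
    - [0, 0, 0.065]
    - [0, 0, 0.075]
    - [0, 0, 0.075]
  twist:
    - [0, 0, 0]
    - [0, 0, 0]
    - [0, 0, 0]
    - [0, 0, 0]
    - [0, 0, 0]
  hand: [255, 255, 255, 255, 255]

```text
clock: 9.65
tcp_pos: [0.533, 0.0475, 0.0782]
orientation: [0.758, -0.653, -0.0, 0.0]
force: [0.4, 1.2, -0.3]
opening: 0.029
```

>>> step_arm:
  offset:
    - [0, 0, 0.006]
    - [0, 0, 0.012]
    - [0, 0, 0.012]
    - [0, 0, 0.012]
  twist:
    - [0, 0, 0]
    - [0, 0, 0]
    - [0, 0, 0]
    - [0, 0, 0]
  hand: [255, 255, 255, 255]

```text
clock: 10.05
tcp_pos: [0.5331, 0.0476, 0.0769]
orientation: [0.758, -0.653, -0.0, -0.0]
force: [0.2, 0.4, -1.1]
opening: 0.0289
```

>>> step_arm:
  offset:
    - [0, 0, 0.004]
    - [0, 0, 0.004]
    - [0, 0, 0.004]
    - [0, 0, 0.004]
    - [0, 0, 0.004]
    - [0, 0, 0.004]
    - [0, 0, 0.004]
  twist:
    - [0, 0, 0]
    - [0, 0, 0]
    - [0, 0, 0]
    - [0, 0, 0]
    - [0, 0, 0]
    - [0, 0, 0]
    - [0, 0, 0]
  hand: [130, 110, 80, 40, 0, 0, 0]

```text
clock: 10.75
tcp_pos: [0.5331, 0.0476, 0.0764]
orientation: [0.758, -0.653, -0.0, -0.0]
force: [0.3, 0.1, -0.2]
opening: 0.0853
```

>>> step_arm:
  offset:
    - [0, 0, -0.3]
    - [0, 0, -0.5]
    - [0, 0, -0.5]
    - [0, 0, -0.5]
  twist:
    - [0, 0, 0]
    - [0, 0, 0]
    - [0, 0, 0]
    - [0, 0, 0]
  hand: [0, 0, 0, 0]

```text
clock: 11.15
tcp_pos: [0.5331, 0.0478, 0.1365]
orientation: [0.758, -0.652, -0.0, -0.0]
force: [-0.7, -0.2, -0.3]
opening: 0.0852
```

Run:
```python
from h import *
from bench import *
s=state();c=capture('wrist');sd=capture('side');print(s['tcp_pos'],s['force'],s['opening'])
pickle.dump(dict(s=s,wrist=c,side=sd),open('c7.pkl','wb'))
b=(lambda i:(255*np.clip(i/220,0,1)**.5).astype(np.uint8))
im=b(c['color'][150:350,220:420,::-1].astype(float));i2=b(sd['color'][205:265,250:310,::-1].astype(float))
cv2.imwrite('pics/w7.png',np.hstack([cv2.resize(i,(400,400),interpolation=cv2.INTER_CUBIC) for i in(im,i2)]))
for x,y in[(.535,.047)]:
    m=cylmask(c,s,x,y,.074,.090,.016,(400,640));ys,xs=np.where(m);print('home head crop px',(xs.min()-220)*2,(xs.max()-220)*2,(ys.min()-150)*2,(ys.max()-150)*2)
    m=cylmask(c,s,x,y,.079,.095,.016,(400,640));ys,xs=np.where(m);print('5mm up',(xs.min()-220)*2,(xs.max()-220)*2,(ys.min()-150)*2,(ys.max()-150)*2)
bl=blob(c,(260,180,390,330),40);ys,xs=np.where(bl);print(xs.min(),xs.max(),ys.min(),ys.max(),bl.sum())
for z in(.074,.077,.080):
  o=fitcyl(c,s,bl,.535,.047,z,z+.016,.016);print(z,o.x.round(4),-o.fun)
```

```text
[0.53310868 0.04782421 0.13647821] [-0.66474455 -0.16679228 -0.29970087] 0.08519914036084071
home head crop px 158 268 80 198
5mm up 158 270 84 204
269 385 180 248 4564
0.074 [0.5334 0.0478] 0.49573361082206036
0.077 [0.5345 0.0483] 0.488519885198852
0.08 [0.5348 0.0479] 0.48075760628652026
```

View pics/w7.png

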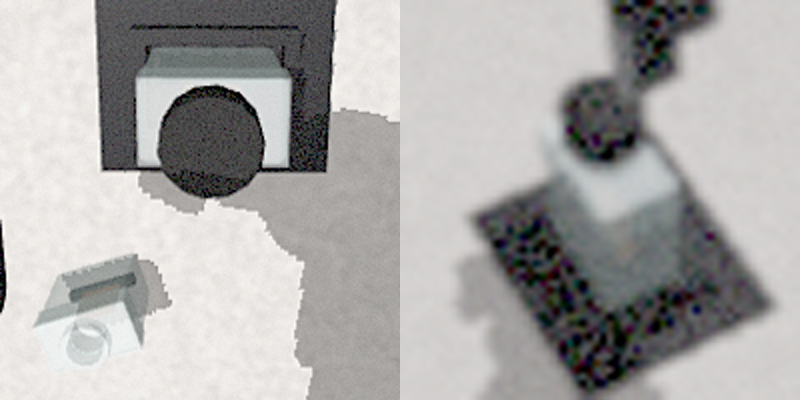

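The stopper sits on the neck, its head centred and level at crop (158–265, 86–198) against a predicted home of (158–268, 80–198). I'll confirm by touch: closed fingertips gently on the head, whose top should be at z≈0.090.

>>> step_arm:
  offset:
    - [0, 0, 0]
    - [0, 0, 0]
    - [0, 0, 0]
    - [0, 0, 0]
    - [0, 0, 0.1]
    - [0, 0, 0.2]
    - [0, 0, 0.3]
    - [0, 0, 0.36]
    - [0, 0, 0.36]
  twist:
    - [0, 0, 0]
    - [0, 0, 0]
    - [0, 0, 0]
    - [0, 0, 0]
    - [0, 0, 0]
    - [0, 0, 0]
    - [0, 0, 0]
    - [0, 0, 0]
    - [0, 0, 0]
  hand: [255, 255, 255, 255, 255, 255, 255, 255, 255]

```text
clock: 12.15
tcp_pos: [0.5321, 0.0474, 0.0916]
orientation: [0.758, -0.653, -0.001, 0.001]
force: [0.6, -0.0, -0.1]
opening: 0.0002
```

>>> step_arm:
  offset:
    - [0, 0, 0.01]
    - [0, 0, 0.02]
    - [0, 0, 0.025]
    - [0, 0, 0.025]
  twist:
    - [0, 0, 0]
    - [0, 0, 0]
    - [0, 0, 0]
    - [0, 0, 0]
  hand: [255, 255, 255, 255]

```text
clock: 12.55
tcp_pos: [0.5333, 0.0476, 0.0904]
orientation: [0.758, -0.653, 0.0, -0.0]
force: [0.0, 0.6, -0.1]
opening: -0.0002
```

The tip is at 0.0904 with no force, so the head top is at or below 0.090. The stopper is home. Next: raise, open, shift 2 mm, and descend astride the cell.

>>> step_arm:
  offset:
    - [0, -0.016, -0.2]
    - [0, -0.016, -0.4]
    - [0, -0.016, -0.4]
    - [0, -0.016, -0.4]
    - [0, -0.016, -0.4]
    - [0, -0.016, -0.4]
  twist:
    - [0, 0, 0]
    - [0, 0, 0]
    - [0, 0, 0]
    - [0, 0, 0]
    - [0, 0, 0]
    - [0, 0, 0]
  hand: [255, 0, 0, 0, 0, 0]

```text
clock: 13.15
tcp_pos: [0.5343, 0.0478, 0.1373]
orientation: [0.758, -0.653, -0.001, 0.001]
force: [-0.4, 0.7, 0.3]
opening: 0.0727
```

>>> step_arm:
  offset:
    - [0, 0, 0.15]
    - [0, 0, 0.3]
    - [0, 0, 0.45]
    - [0, 0, 0.6]
    - [0, 0, 0.75]
    - [0, 0, 0.86]
    - [0, 0, 0.92]
    - [0, 0, 0.92]
    - [0, 0, 0.92]
  twist:
    - [0, 0, 0]
    - [0, 0, 0]
    - [0, 0, 0]
    - [0, 0, 0]
    - [0, 0, 0]
    - [0, 0, 0]
    - [0, 0, 0]
    - [0, 0, 0]
    - [0, 0, 0]
  hand: [0, 0, 0, 0, 0, 0, 0, 0, 0]

```text
clock: 14.05
tcp_pos: [0.5354, 0.0477, 0.0281]
orientation: [0.758, -0.653, 0.0, -0.0]
force: [-0.7, 0.5, 0.5]
opening: 0.0854
```

>>> step_arm:
  offset:
    - [0, 0, 0]
    - [0, 0, 0]
    - [0, 0, 0]
    - [0, 0, 0]
    - [0, 0, 0]
    - [0, 0, 0]
    - [0, 0, 0]
  twist:
    - [0, 0, 0]
    - [0, 0, 0]
    - [0, 0, 0]
    - [0, 0, 0]
    - [0, 0, 0]
    - [0, 0, 0]
    - [0, 0, 0]
  hand: [70, 90, 255, 255, 255, 255, 255]
  force: 60

```text
clock: 14.75
tcp_pos: [0.5357, 0.0479, 0.0286]
orientation: [0.758, -0.653, 0.0, -0.001]
force: [0.0, 0.5, 5.7]
opening: 0.0492
```

>>> step_arm:
  offset:
    - [0, 0, -0.02]
    - [0, 0, -0.06]
    - [0, 0, -0.12]
    - [0, 0, -0.2]
    - [0, 0, -0.3]
    - [0, 0, -0.4]
    - [0, 0, -0.5]
    - [0, 0, -0.6]
    - [0, 0, -0.6]
  twist:
    - [0, 0, 0]
    - [0, 0, 0]
    - [0, 0, 0]
    - [0, 0, 0]
    - [0, 0, 0]
    - [0, 0, 0]
    - [0, 0, 0]
    - [0, 0, 0]
    - [0, 0, 0]
  hand: [255, 255, 255, 255, 255, 255, 255, 255, 255]

```text
clock: 15.65
tcp_pos: [0.5363, 0.048, 0.1018]
orientation: [0.758, -0.653, 0.001, -0.002]
force: [-0.1, 0.2, -2.3]
opening: 0.0492
```

Run:
```python
from h import *
from bench import *
s=state();print(s['joints'].round(3) if hasattr(s['joints'],'round') else s['joints'],s['tcp_pos'],s['opening'])
p=np.array(s['tcp_pos'])
plan(p,-81.5,[([.579,.262,.1815],1.3)],3)
```

```text
[-0.659  0.461  0.637  2.014 -0.387  0.781 -1.215] [0.53633196 0.04795029 0.10178196] 0.049178836101921676
off [-0.5705, -0.2051, -0.2214] twz -0.0767 rows>=4
off [-0.4106, -0.4461, -0.2214] twz -0.0767 rows>=4
off [-0.1572, -0.5855, -0.2214] twz -0.0767 rows>=4
```

>>> step_arm:
  offset:
    - [-0.03, -0.01, -0.05]
    - [-0.1, -0.03, -0.12]
    - [-0.19, -0.07, -0.22]
    - [-0.29, -0.1, -0.22]
    - [-0.38, -0.14, -0.22]
    - [-0.47, -0.17, -0.22]
    - [-0.57, -0.205, -0.22]
  twist:
    - [0, 0, 0]
    - [0, 0, -0.01]
    - [0, 0, -0.02]
    - [0, 0, -0.033]
    - [0, 0, -0.046]
    - [0, 0, -0.061]
    - [0, 0, -0.077]
  hand: [255, 255, 255, 255, 255, 255, 255]

```text
clock: 16.35
tcp_pos: [0.5496, 0.1208, 0.1268]
orientation: [0.894, -0.449, 0.0, -0.0]
force: [-0.3, 0.8, -1.8]
opening: 0.0493
```

>>> step_arm:
  offset:
    - [-0.07, -0.07, -0.04]
    - [-0.14, -0.15, -0.08]
    - [-0.21, -0.22, -0.11]
    - [-0.27, -0.3, -0.15]
    - [-0.34, -0.37, -0.18]
    - [-0.41, -0.446, -0.22]
  twist:
    - [0, 0, -0.013]
    - [0, 0, -0.026]
    - [0, 0, -0.039]
    - [0, 0, -0.052]
    - [0, 0, -0.064]
    - [0, 0, -0.077]
  hand: [255, 255, 255, 255, 255, 255]

```text
clock: 16.95
tcp_pos: [0.5633, 0.1921, 0.1533]
orientation: [0.975, -0.222, 0.0, -0.0]
force: [0.1, -0.0, -2.0]
opening: 0.0496
```

>>> step_arm:
  offset:
    - [-0.03, -0.1, -0.04]
    - [-0.05, -0.2, -0.08]
    - [-0.08, -0.3, -0.11]
    - [-0.1, -0.4, -0.15]
    - [-0.13, -0.48, -0.18]
    - [-0.15, -0.55, -0.21]
    - [-0.157, -0.585, -0.22]
    - [-0.157, -0.585, -0.22]
    - [-0.157, -0.585, -0.22]
    - [-0.157, -0.585, -0.22]
  twist:
    - [0, 0, -0.013]
    - [0, 0, -0.026]
    - [0, 0, -0.039]
    - [0, 0, -0.052]
    - [0, 0, -0.064]
    - [0, 0, -0.073]
    - [0, 0, -0.076]
    - [0, 0, -0.076]
    - [0, 0, -0.076]
    - [0, 0, -0.076]
  hand: [255, 255, 255, 255, 255, 255, 255, 255, 255, 255]

```text
clock: 17.95
tcp_pos: [0.5771, 0.2611, 0.1788]
orientation: [1.0, 0.011, -0.0, 0.0]
force: [0.0, -0.4, -2.0]
opening: 0.0491
```

Run:
```python
from h import *
from bench import *
s=state();p=np.array(s['tcp_pos']);a=R.from_quat(s['orientation']).as_matrix()
print(p,np.degrees(np.arctan2(a[1,0],a[0,0])),'tilt',np.degrees(np.arccos(-a[2,2])),s['opening'],s['force'],np.abs(s['joint_vel']).max())
d=dict(s=s);d.update({n:capture(n) for n in('side','top','wrist')});pickle.dump(d,open('c8.pkl','wb'))
c0=pickle.load(open('c0.pkl','rb'))
# stopper head expected at cell_mid+(38..54mm)
m=p+[0,0,.0075]
for n in('top','side'):
    print(n,'pred head top',px(d[n],m+[0,0,.054]).round(1),'lens',px(d[n],[.577,.362,.189]).round(1))
w=d['wrist'];mk=cylmask(w,s,m[0],m[1],m[2]+.038,m[2]+.054,.016,(400,640));ys,xs=np.where(mk);print('wrist pred head',xs.min(),xs.max(),ys.min(),ys.max())
g=cv2.medianBlur(w['color'].max(2),5).astype(int)
print('col at u=325',[(v,g[v,325]) for v in range(ys.min()-24,ys.max()+24,3)])
# camera/bystanders unmoved?
for n,b in(('top',(150,185,200,235)),('side',(225,50,275,160)),('top',(260,110,410,175)),('top',(410,190,445,255))):
    A=c0[n]['color'][b[1]:b[3],b[0]:b[2]].astype(float).mean(2);B=d[n]['color'][b[1]:b[3],b[0]:b[2]].astype(float).mean(2)
    print(n,b,'shift',cv2.phaseCorrelate(A,B))
```

```text
[0.57707446 0.26108714 0.1788013 ] 1.2721409936062342 tilt 0.04501137387913172 0.04913126614947036 [ 0.03108101 -0.42050005 -1.9768694 ] 0.0029855853980100574
top pred head top [227.2 202.6] lens [189.6 204.5]
side pred head top [262.5 110.2] lens [252.7 106.2]
wrist pred head 271 385 277 399Traceback (most recent call last):
  File "<stdin>", line 13, in <module>
IndexError: index 400 is out of bounds for axis 0 with size 400
```

>>> step_arm:
  offset:
    - [0.008, 0, -0.012]
    - [0.016, 0, -0.022]
    - [0.016, 0, -0.022]
    - [0.016, 0, -0.022]
    - [0.016, 0, -0.022]
  twist:
    - [0, 0, 0]
    - [0, 0, 0]
    - [0, 0, 0]
    - [0, 0, 0]
    - [0, 0, 0]
  hand: [255, 255, 255, 255, 255]

```text
clock: 18.6
tcp_pos: [0.5791, 0.2618, 0.1816]
orientation: [1.0, 0.012, -0.0, -0.0]
force: [0.4, -0.1, -1.6]
opening: 0.0496
```

Run:
```python
from h import *
from bench import *
s=state();p=np.array(s['tcp_pos']);print(p,s['opening'],s['force'])
d=dict(s=s);d.update({n:capture(n) for n in('side','top','wrist')});pickle.dump(d,open('c8.pkl','wb'))
c0=pickle.load(open('c0.pkl','rb'));m=p+[0,0,.0075]
w=d['wrist'];g=cv2.medianBlur(w['color'].max(2),5).astype(int)
for dz in(0,.006):
    mk=cylmask(w,s,m[0],m[1],m[2]+.038+dz,m[2]+.054+dz,.016,g.shape);ys,xs=np.where(mk);print('pred head',dz,xs.min(),xs.max(),ys.min(),ys.max())
f=lambda z,y:px(w,m+[0,y,z],s).round(0)
print('rim near edge',f(.036,.013),'body top near edge',f(.028,.015),'body bottom near',f(-.03,.015))
print('col325',[(v,int(g[v,325])) for v in range(190,400,5)])
print('row300',[(u,int(g[300,u])) for u in range(240,415,6)])
for n,b in(('top',(150,185,188,235)),('side',(232,50,262,90)),('top',(260,110,410,175)),('top',(410,190,445,255))):
    A,B=[np.ascontiguousarray(c[n]['color'][b[1]:b[3],b[0]:b[2]].astype(float).mean(2)) for c in(c0,d)]
    print(n,b,'shift',cv2.phaseCorrelate(A,B),np.abs(A-B).mean())
for n in('top','side'):
    u,v=px(d[n],m+[0,0,.05]).astype(int);print(n,u,v);print(d[n]['color'][v-6:v+7:2,u-8:u+9:2].max(2))
```

```text
[0.5790593  0.2618258  0.18157721] 0.049621085238680744 [ 0.35449545 -0.06233298 -1.6407679 ]
pred head 0 271 385 277 399
pred head 0.006 267 389 287 399
rim near edge [328. 283.] body top near edge [328. 266.] body bottom near [327. 215.]
col325 [(190, 179), (195, 182), (200, 180), (205, 172), (210, 97), (215, 95), (220, 86), (225, 86), (230, 86), (235, 88), (240, 68), (245, 44), (250, 71), (255, 71), (260, 72), (265, 100), (270, 161), (275, 148), (280, 14), (285, 6), (290, 7), (295, 4), (300, 5), (305, 4), (310, 10), (315, 6), (320, 9), (325, 12), (330, 9), (335, 10), (340, 11), (345, 11), (350, 9), (355, 10), (360, 9), (365, 8), (370, 8), (375, 8), (380, 8), (385, 9), (390, 6), (395, 9)]
row300 [(240, 7), (246, 12), (252, 7), (258, 146), (264, 152), (270, 174), (276, 174), (282, 33), (288, 7), (294, 5), (300, 6), (306, 5), (312, 8), (318, 6), (324, 4), (330, 4), (336, 5), (342, 5), (348, 8), (354, 7), (360, 6), (366, 190), (372, 189), (378, 189), (384, 156), (390, 148), (396, 11), (402, 13), (408, 10), (414, 8)]
top (150, 185, 188, 235) shift ((-0.32884387847528274, 0.006395963430
[... 205 characters left out ...]
380117582228, 0.004830279157971518), 1.0769229089597538) 9.823282051282051
top (410, 190, 445, 255) shift ((-0.05522197060676959, -0.09356635106533417), 0.8152217064104951) 9.712527472527473
top 226 201
[[71 67 65 27 16 28 18 23 25]
 [58 64 60 41  6 14 31 26  0]
 [52 53 54 50 22  5 29 12 13]
 [28 40 55 53 24 21 11 20  6]
 [37 33 38 50 40 11 24 15  4]
 [33 32 29 24 41 34 16 19  3]
 [37 34 24 23 20 34 19 20 35]]
side 263 110
[[ 19  10  26  19  15  16   1   6  12]
 [ 15  23  20   5  16  13  22  65  58]
 [ 23  18  20  28  13   0  21  82  89]
 [ 21   7  18  11  17  13  15  50 100]
 [  9  18   5  16  24   5   8  44 103]
 [ 16   2  11   3   7  14  20  55 137]
 [ 54  69  10   3  15   6  16  95 147]]
```

Run:
```python
from h import *
d=pickle.load(open('c8.pkl','rb'));w,s=d['wrist'],d['s'];g=cv2.medianBlur(w['color'].max(2),5).astype(int)
m=np.array(s['tcp_pos'])+[0,0,.0075]
for z in(.028,-.03):print(z,[px(w,m+[x,.015,z],s).round(0).tolist() for x in(-.025,.025)])
for v in range(190,276,4):print(v,' '.join('%3d'%g[v,u] for u in range(240,412,6)))
```

```text
0.028 [[255.0, 264.0], [401.0, 268.0]]
-0.03 [[278.0, 214.0], [377.0, 217.0]]
190 181 178 180 182 187 190 185 181 181 182 183 179 184 183 179 180 180 183 183 185 184 182 185 176 175 183 188 185 189
194 186 187 180 180 182 182 184 185 182 183 186 183 183 183 183 181 187 182 181 184 184 180 182 182 182 187 187 183 182
198 186 188 186 184 182 176 182 186 182 181 190 189 179 182 187 184 189 180 184 186 189 182 188 187 180 183 190 187 186
202 190 180 188 183 182 185 182 182 181 184 186 188 178 189 180 187 187 185 190 184 186 183 184 185 180 183 185 190 184
206 189 192 182 183 184 183 167  96  96  94  91  89  92  93  94 189 189 184 187 187 186 187 190 186 179 181 186 188 185
210 188 183 182 188 181 185  95  93  96  95  90  94  96  93  93 180 179 182 179 185 188 186 189 185 185 184 183 185 183
214 187 176 182 185 186 101  94  93  97  97  95  94  98  94  95 179 181 184 184 188 188 182 187 191 187 188 185 184 182
218 186 183 183 190  92  94  91  87  90  89  89  87  88  87  86 127 125 128 130 124 130 126 175 183 179 189 186 184 183
222 182 186 187  97  93  92  84  87  86  87  86  86  84  87  8
[... 917 characters left out ...]
  65  86  87  88  67  69  70  71  71  71  71  72  71  72  70  69  68 102 103 106  65  62  55  55 187
258  11  55  44  59  66  86  87  88  85  86  79  70  71  71  72  71  72  71  73 105 105 103 103 105  66  63  55  55  16
262  10  55  55  63  69  87  90  91  90  90  81  76  74  76  75  76  73  75  78 110 107 107 108 109  70  67  58  55  16
266  46  54  72 116 121 143 144 142 146 145 131 129 127 132 129 131 133 132 134 165 164 165 174 178 134 133  84  55  55
270  55  55 101 147 150 169 171 172 174 173 161 160 160 161 160 160 159 160 161 192 191 191 190 190 153 150 113  54  57
274  42  42 100 148 153 173 175 175 175 177 168 166 164 151 149 150 164 167 166 192 190 191 190 191 153 151 105  56  55
```

The cell's bottom edge is at row 216–217 (predicted 214–217), the body top at 265 (264–268) and the stopper head's near edge at 278 (277). So the cell is upright and stoppered where planned; the grey at rows 205–215 was only shadow. Handing in.

Run:
```python
from bench import *
s=state();print(s['clock'],s['tcp_pos'],s['opening'],max(abs(v) for v in s['joint_vel']));print(sign_off())
```

```text
18.75 [0.57904433 0.26184285 0.18158324] 0.04925870603962778 0.0017166839442064128
the job is handed in; nothing more can be done
None
```

I stoppered the cell in its holder, lifted it out, and handed the job in with the arm holding it still in front of the lens at 18.75 s. The sign-off gave no verdict.

- **Stopper:** I used the smaller head in the rack. After release, closed fingertips reached z = 0.0904 over its head with no force. That puts the head top at or below 90 mm, which is fully home. The last wrist image also showed the head at its home height, with its near edge at row 278 against 277 predicted.
- **Held pose:** I put the lens at about (0.577, 0.362, 0.189), agreeing to about 2 mm between camera pairs. The body middle is estimated at (0.579, 0.262, 0.189), which is about 100 mm from the lens and within a few millimetres of its axis. The tool was tilted 0.05°, and a broad face should be square to the lens within about 2°. The body's top and bottom edges matched the predicted upright position.
- **Grip:** the fingers held at a 49 mm opening with 60 N set, and the joints were nearly at rest.
- **Other things on the bench:** top-view comparison with the start showed no shift of the spare and rack, the multimeter or the screwdriver (under 0.1 px).
- **Inspection camera:** the check of the camera head was weaker, because the arm partly covered it. It shifted −0.3 px in the top view (less than 1 mm), and the side-view figure was unreliable. The arm planned clear of it, and the force readings stayed at a few newtons.

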